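# Fetch the ruler out of the covered desk tidy

## Task

The small bottle standing in the wooden desk tidy is in the way of the ruler: lift it out, stand it upright and wholly on the notebook, and let go of it. Then take hold of the metal ruler, which is longer than the tidy's opening, tilt its left end up and draw it out slantwise through the opening, and finish still holding it in the gripper, with all of it at least 10 cm above the top of the tidy. Do not knock the bottle over, and leave the eraser lying where it is on the tidy.

Things in the scene. Friction and masses are not known exactly. Their poses are not given: they have to be found in the camera images.
- tidy: fixed wooden desk tidy, outside 162 (x) by 352 (y) by 69 mm high; origin at the centre of its underside, y along its length to the robot's left. Floor 5 mm thick; inside 150 mm wide and 340 mm long (y -170 to +170). Covers over both ends. Side walls 34 mm high along the opening, full height under the covers. Floor strips 8 mm wide at y -45 and +115, tops at z 15, carry the ruler
- opening (a point): centre of the tidy's opening between the covers, level with their top (69 mm above the worktop); axes as the tidy's. The opening is 190 mm long (tidy y -60 to +130) and the full inside width
- short_cover (a point): middle of the top of the flat left cover, tidy y +130 to +176, underside at z 63, top at z 69. Too little room under it for the ruler's right end to come out first
- long_cover (a point): middle of the top of the flat right cover, tidy y -176 to -60, underside at z 63, top at z 69. The ruler can be shifted right under it until the ruler's left end is free of the short cover
- ruler_mid (a point): centre of the metal ruler, a rigid flat bar 32 (its x) by 270 (its y, to the left) by 7 mm (its z), about 90 g. It lies flat on the strips, about midway between the side walls, its left end 15 to 35 mm under the short cover, its right end about 55 mm under the long one; grip it across its 32 mm width. Its underside lies 10 mm above the tidy's floor
- ruler_left_end (a point): middle of the ruler's left end face (own y +135 mm from its centre)
- ruler_right_end (a point): middle of the ruler's right end face (own y -135 mm from its centre)
- bottle_mid (a point): centre, half-way up (37 mm above its foot and 37 mm below its top), of the small closed bottle, z along its axis: body 31 mm across up to 44 mm, cap 22 mm across from there to 74 mm, about 40 g. It stands on the tidy's floor (foot 5 mm above the worktop) between the ruler and the far side wall, about 46 mm from the ruler's centre line
- bottle: the same bottle; origin at the centre of its foot
- notebook: closed dark notebook lying flat on the worktop left of the tidy, 168 (its x, pointing left) by 130 (its y) by 16 mm; origin at the centre of its underside, z up, its top 16 mm above the worktop. Monitors stand behind it and behind the tidy
- ruler: the same ruler; origin at the centre of its underside
- eraser_mid (a point): centre of a loose eraser, 34 by 46 by 12 mm, lying on the tidy's long cover; to be left alone
Not all that is in view belongs to the job. Of the things that look like the bottle, the larger one is meant.

How it is judged:
By the outcome, as a careful person would: the job done as asked, in the order asked, and still so for the second after the job is handed in, while the arm keeps its last pose, push and grip.
It also fails if it takes over 64 s, if anything falls off the work surface, if the arm or the gripper's body presses on something with over 40 N, if the wrist force passes 120 N, or if a joint passes its speed limit or range.

## Robot

A 6-joint arm with a two-finger parallel gripper is mounted at the origin on a cart in front of the work surface, level with it; the furniture and walls round the work are solid. World frame = base frame: x ahead of the robot, y to its left, z up, the work surface at z = 0. Lengths are in m, angles in rad, forces in N, time in s.
With the tool pointing down it reaches from about 0.4 to 0.825 m from the base axis. Payload 7 kg.
Tool frame: the origin (TCP) lies on the centre line of the jaws, within the pads' length; the fingertips stand 11 mm ahead of it and the grasp point (between the pads) lies 8 mm behind it (arm.nose_length is the distance from the TCP to the fingertips, in m); z points along the fingers, y is the line along which they close (so a half turn about z gives the same grasp; the last joint's range is limited). The gripper opens to 88 mm and grips with 3 to 60 N. Pads are 19 mm wide; open, the fingers measure 130 mm over their backs; the gripper's body (78 mm by 193 mm) begins 47 mm behind the grasp point.
Start: joints at [1.513, 0.359, 0.012, 0, -1.224, -0.288], TCP at [0.229, 0.635, 0.238] pointing down, gripper open.
Joint ranges: [-3.07, 3.07], [-1.43, 2.12], [-1.02, 1.25], [-3.03, 1.67], [-3.05, -0], [-3.03, 3.03]. Speed limits (rad/s): [2.39, 2.39, 3.01, 3.14, 3.14, 3.14].

## Interface

Orientations are given as a rotation vector (axis times angle).
In Python, from plant import arm gives the robot as it stands. The module is installed in compiled form; this text tells all that it offers.
- The arm moves only by the tool apply_moves, never from a script. Its argument "targets" is one flat list of numbers, 6 for each row, row after row: the shift along the tool's x, y, z in m, then the turn, a rotation vector about the tool's x, y, z in rad. A call has 1 to 12 rows; each row shifts and turns the commanded pose from where the row before left it, along the tool's axes as they then stand; what a row does not reach is not made up. A row lasts 1/8 s, in which the tool goes at most 62.5 mm and 10.7 degrees, less where a joint would pass 70% of its speed; a pose out of reach is approached as far as the arm can. A call with a gripper value outside its range is refused whole. "claw" is the closure in counts, from 0 (fully open) to 255 (shut), set as the call begins (left out, the last holds). The fingers move at their own pace and stop on an object; "newtons" is the grip in N (left out, the last holds). Time passes only in rows, so rows that do not move let the fingers close. It gives the time, the measured TCP pose, the force, the opening and the grip force at its end, in the units of the state.
- arm.sense(): the state, without advancing time (a new reading comes with each control period).
- arm.capture(name): name is "scene" or "top" or "wrist"; returns the picture (400x640x3 uint8, red, green, blue); there is no depth.
- arm.camera_info(name): a dict with "vfov" (degrees; the focal length in pixels is half the picture's height over the tangent of half this angle, whatever the lens; pixels are square), "cx", "cy" (the principal point, pixels), "eye" and "attitude" of the camera in the world; the wrist camera has in their place "T_tool_cam" (4x4, takes a point from camera to tool coordinates, whose origin is the TCP and whose axes are the flange's). Camera axes: x right, y up, looking along -z (the intrinsics and any distortion apply to the point x, -y, -z); pixel columns grow to the right and rows downward; lengths in m; the calibration is good to about 2 mm. A picture is of the moment at which its call begins: read the wrist's pose just before it. camera_info takes no time and is no camera call.
- arm.sign_off(): hands the job in; it is judged then, once.
Trained networks look in the newest picture that a camera, given by its name, has taken for a name from the list of things; names that differ only in an ending like _2 or _b are one class to them, and where a whole thing is asked for, a point or a joint stands for the part that bears it (a point fixed in the world has none). Each returns a list of dicts, best first, with "confidence" (0 to 1); they miss things now and then, are a little off and sometimes report something else, mostly with a low value. They report only what shows in the picture. A call takes as long as a camera call. They do not tell look-alikes from the thing itself.
- arm.trace(thing, camera): "region" (400x640 bool, what is visible of it) and "uv" ([column, row] in pixels, amid what is visible of it).
The state is a dict: "t": time; "joint_pos": joint angles; "joint_vel": joint speeds; "tau": joint torques, N m; "tcp_pos": TCP position; "orientation": TCP orientation; "ft_force": force on the tool from outside, world axes, zero at the start; "ft_torque": the same for the moment, N m; "gripper_width": opening from 0.0 (shut) to 1.0 (fully open); "grasp_force": force on a finger pad.
Only numpy, scipy, OpenCV 4.12 (cv2) and the standard library are available. Lean on these libraries where they do the work, as an engineer would, in place of code of your own. Each camera call takes 0.05 s, during which the arm holds its last target. There are 200 camera calls.

## Working session

There is one attempt and no reset: what is moved stays moved. The work goes in short steps, Python scripts to look and compute and a tool call to move; the robot and the scene stay as the last step left them, time stands still between calls to the robot, and variables do not carry over. Pictures are saved under pics/ and viewed, at most 12 in all, crops included, and the job is handed in when it is done.

Besides the shell and the picture viewer there is one more tool, called after "Request:" as name(argument=value, ...) on one line, values as JSON. apply_moves: Moves the arm, as the interface text tells. Its arguments: {"type":"object","properties":{"targets":{"type":"array","items":{"type":"number"}},"claw":{"type":"number"},"newtons":{"type":"number"}},"required":["targets"]}

```bash
mkdir -p pics
python3 - <<'E'
from plant import arm
import cv2, numpy as np
for n in ["scene","top"]:
    im=arm.capture(n); cv2.imwrite(f"pics/{n}0.png",im[:,:,::-1])
    print(n,arm.camera_info(n))
    for t in ["bottle","ruler","notebook","tidy","eraser_mid"]:
        for d in arm.trace(t,n)[:3]:
            ys,xs=np.nonzero(d["region"]); print(t,round(d["confidence"],2),np.round(d["uv"],1),xs.min(),xs.max(),ys.min(),ys.max())
print(arm.camera_info("wrist")); s=arm.sense(); print(s, arm.nose_length)
a=cv2.imread("pics/scene0.png");b=cv2.imread("pics/top0.png")
E
```

```text
scene {'vfov': 56.47772775557998, 'cx': 322.19741796993634, 'cy': 191.54985522806132, 'eye': array([ 0.10053679, -0.46821167,  0.59337661]), 'attitude': array([ 0.89478856, -0.28051796, -0.59313216])}
bottle 0.53 [264.3 189.9] 259 268 179 198
bottle 0.51 [354.9 206.9] 347 359 191 222
ruler 0.95 [330.5 211.8] 309 355 191 235
notebook 0.8 [252.2 166.7] 222 285 151 187
notebook 0.63 [332.7 215.5] 309 356 191 235
tidy 0.73 [353.2 238.2] 280 432 165 303
eraser_mid 0.54 [379.6 253.1] 371 389 243 262
top {'vfov': 46.07788801783788, 'cx': 314.6123762411983, 'cy': 192.74068356328047, 'eye': array([0.26566659, 0.1313213 , 1.26725956]), 'attitude': array([ 0.14484628, -0.17823586, -1.77738772])}
bottle 0.51 [261.9 233.4] 256 263 233 240
ruler 0.61 [327.7 190.1] 293 366 181 199
ruler 0.17 [342.7 183.8] 272 413 147 227
notebook 0.64 [210.5 232.8] 186 235 202 266
tidy 0.65 [344.3 180.7] 272 413 147 227
{'vfov': 67.6170394296246, 'cx': 319.0397663797437, 'cy': 200.64585912793945, 'T_tool_cam': array([[ 1.01058622e-03,  9.61538256e-01,  2.74669186e-01,
         7.41833161e-02],
       [ 9.99998175e-
[... 248 characters left out ...]
joint_pos': array([ 1.51311498e+00,  3.58568381e-01,  1.18910779e-02,  1.52587719e-05,
       -1.22410225e+00, -2.88074101e-01]), 'joint_vel': array([ 1.17563218e-03, -6.06478377e-04,  7.94483942e-04,  3.04249539e-03,
        1.07772560e-04, -8.96115741e-05]), 'tau': array([ 1.45796406e-03, -5.81989431e+01,  2.93182504e+01,  6.99951768e+00,
        1.24018238e-02, -2.53396314e-05]), 'tcp_pos': array([0.22879395, 0.63501432, 0.23758057]), 'orientation': array([-3.09474689e+00,  5.40398947e-01, -1.93638948e-05]), 'ft_force': array([-0.70762014,  0.39323402, -0.31602806]), 'ft_torque': array([-0.04876745,  0.01461254, -0.00161423]), 'grasp_force': 0.0, 'gripper_width': 0.9963357164512395} 0.011
```

View pics/scene0.png

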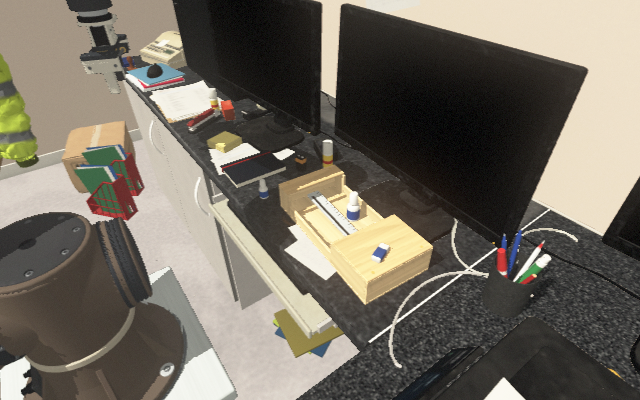

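View pics/top0.png

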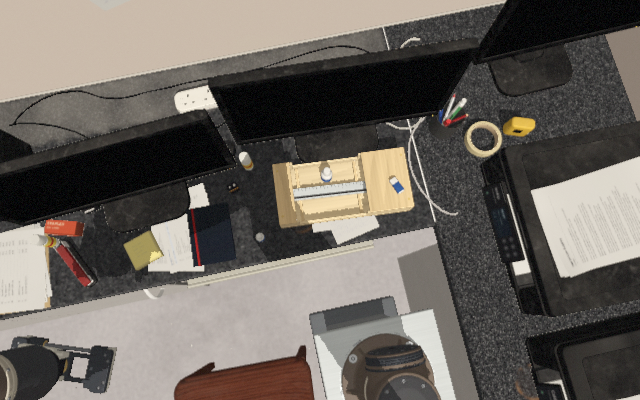

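The scene picture shows the tidy with the ruler at about (335,212) and the larger bottle at (354,206). A smaller look-alike stands at (264,190), next to the dark notebook at (252,167). In the top view the bottle is near (326,173), the notebook near (212,233) and the tidy spans columns 272–413.

```bash
cat > h.py <<'E'
from plant import arm
import cv2, numpy as np
from scipy.spatial.transform import Rotation as R
def tool():
    s=arm.sense(); T=np.eye(4); T[:3,:3]=R.from_rotvec(s["orientation"]).as_matrix(); T[:3,3]=s["tcp_pos"]; return T
def cam(n,T=None):
    i=arm.camera_info(n)
    if n=="wrist": C=(tool() if T is None else T)@i["T_tool_cam"]
    else:
        C=np.eye(4); C[:3,:3]=R.from_rotvec(i["attitude"]).as_matrix(); C[:3,3]=i["eye"]
    return C,200/np.tan(np.radians(i["vfov"]/2)),i["cx"],i["cy"]
def pix2z(c,uv,z):
    C,f,cx,cy=c; uv=np.atleast_2d(np.asarray(uv,float))
    d=np.c_[(uv[:,0]-cx)/f,-(uv[:,1]-cy)/f,-np.ones(len(uv))]@C[:3,:3].T
    z=np.broadcast_to(z,len(uv)); return C[:3,3]+d*((z-C[2,3])/d[:,2])[:,None]
def proj(c,P):
    C,f,cx,cy=c; q=(np.atleast_2d(P)-C[:3,3])@C[:3,:3]
    return np.c_[cx+f*q[:,0]/-q[:,2],cy-f*q[:,1]/-q[:,2]]
def rel(pos,xdir,zdir=(0,0,-1),T=None):
    "shift and turn from the current tool pose to a pose with tool z=zdir, tool x nearest xdir"
    T=tool() if T is None else T
    z=np.array(zdir,float);z/=np.linalg.norm(z); x=np.array(xdir,float); x-=z*(x@z); x/=np.linalg.norm(x)
    G=np.c_[x,np.cross(z,x),z]
    return T[:3,:3].T@(np.array(pos)-T[:3,3]), R.from_matrix(T[:3,:3].T@G).as_rotvec()
E
python3 - <<'E'
from h import *
c=cam("top"); np.set_printoptions(precision=4,suppress=True)
print("tidy corners",pix2z(c,[[274,165],[408,148],[414,211],[281,227]],[.069]*4))
print("nb",pix2z(c,[[193,210],[230,203],[236,259],[203,266]],.016))
print("cap",pix2z(c,[[326,173]],.079))
print("ruler",pix2z(c,[[293,196],[366,184]],.022))
print("small",pix2z(c,[[260,237]],.03))
print("monitor bottoms?",pix2z(c,[[210,80],[237,143],[470,100],[234,165]],.1))
print(tool())
c=cam("scene");print(pix2z(c,[[338,125],[510,240],[322,130]],.1))
E
```

```text
tidy corners [[ 0.5993  0.1693  0.069 ]
 [ 0.5697 -0.1869  0.069 ]
 [ 0.4026 -0.1597  0.069 ]
 [ 0.4345  0.1838  0.069 ]]
nb [[0.5374 0.4088 0.016 ]
 [0.5351 0.308  0.016 ]
 [0.3839 0.319  0.016 ]
 [0.3843 0.4072 0.016 ]]
cap [[0.5468 0.041  0.079 ]]
ruler [[ 0.5168  0.1376  0.022 ]
 [ 0.5073 -0.0627  0.022 ]]
small [[0.4258 0.2448 0.03  ]]
monitor bottoms? [[ 0.8561  0.2894  0.1   ]
 [ 0.6686  0.2505  0.1   ]
 [ 0.6549 -0.3715  0.1   ]
 [ 0.6124  0.2686  0.1   ]]
[[ 0.9408 -0.3389  0.      0.2288]
 [-0.3389 -0.9408  0.      0.635 ]
 [ 0.     -0.     -1.      0.2376]
 [ 0.      0.      0.      1.    ]]
[[ 0.7045  0.2883  0.1   ]
 [ 0.6704 -0.2704  0.1   ]
 [ 0.6501  0.2918  0.1   ]]
```

Request:
apply_moves(targets=[0.037, 0.035, -0.006, 0, 0, 0, 0.037, 0.035, -0.006, 0, 0, 0, 0.037, 0.035, -0.006, 0, 0, 0, 0.037, 0.035, -0.006, 0, 0, 0, 0.037, 0.035, -0.006, 0, 0, 0, 0.037, 0.035, -0.006, 0, 0, 0, 0.037, 0.035, -0.006, 0, 0, 0, 0.037, 0.035, -0.006, 0, 0, 0, 0.037, 0.035, -0.006, 0, 0, 0, 0.037, 0.035, -0.006, 0, 0, 0, 0, 0, 0, 0, 0, 0.18, 0, 0, 0, 0, 0, 0.18], claw=0)

```text
t: 2.1
tcp_pos: [0.4586, 0.1794, 0.2979]
orientation: [-2.943, 1.097, -0.0]
ft_force: [-0.0, 0.5, -0.3]
gripper_width: 0.999
grasp_force: 0.0
```

Request:
apply_moves(targets=[0, 0, 0, 0, 0, 0.18, 0, 0, 0, 0, 0, 0.18, 0, 0, 0, 0, 0, 0.18, 0, 0, 0, 0, 0, 0.18, 0, 0, 0, 0, 0, 0.18, 0, 0, 0, 0, 0, 0.18, 0, 0, 0, 0, 0, 0.18, 0, 0, 0, 0, 0, 0.18, 0, 0, 0, 0, 0, 0.18, 0, 0, 0, 0, 0, 0.18, 0, 0, 0, 0, 0, 0.18, 0, 0, 0, 0, 0, 0.18])

```text
t: 3.6
tcp_pos: [0.4582, 0.1803, 0.2977]
orientation: [-0.423, 3.113, 0.0]
ft_force: [-0.1, -0.3, -0.3]
gripper_width: 1.002
grasp_force: 0.0
```

Request:
apply_moves(targets=[0, 0, 0, 0, 0, 0.18, 0, 0, 0, 0, 0, 0.18, 0, 0, 0, 0, 0, 0, 0, 0, 0, 0, 0, 0])

```text
t: 4.1
tcp_pos: [0.4582, 0.1803, 0.2976]
orientation: [0.126, 3.139, 0.0]
ft_force: [0.4, 0.2, -0.5]
gripper_width: 1.0
grasp_force: 0.0
```

Run:
```python
from h import *
np.set_printoptions(precision=4,suppress=True)
T=tool(); im=arm.capture("wrist"); cv2.imwrite("pics/w1.png",im[:,:,::-1]); np.save("T1.npy",T)
print(T); c=cam("wrist",T); print(arm.sense()["joint_pos"],arm.sense()["t"])
for t in ["bottle","ruler","notebook","tidy","eraser_mid","bottle_mid"]:
    for d in arm.trace(t,"wrist")[:3]:
        ys,xs=np.nonzero(d["region"]); print(t,round(d["confidence"],2),np.round(d["uv"],1),xs.min(),xs.max(),ys.min(),ys.max(),len(xs))
        if d["confidence"]>.4 and t!="bottle_mid":
            cs,_=cv2.findContours(d["region"].astype(np.uint8),cv2.RETR_EXTERNAL,cv2.CHAIN_APPROX_NONE)
            print(cv2.boxPoints(cv2.minAreaRect(max(cs,key=len))).tolist())
```

```text
[[-0.9968  0.0801  0.0002  0.4582]
 [ 0.0801  0.9968  0.0002  0.1803]
 [-0.0001  0.0002 -1.      0.2976]
 [ 0.      0.      0.      1.    ]]
[ 0.775   0.017  -0.28    0.     -1.2737 -2.4266] 4.15
bottle 0.69 [230.4 230.9] 224 244 225 235 157
[[223.78155517578125, 232.85662841796875], [224.87371826171875, 223.5733642578125], [244.94879150390625, 225.93515014648438], [243.85662841796875, 235.21841430664062]]
bottle 0.53 [364.3 143.4] 355 372 134 150 244
[[355.0, 134.0], [372.0, 134.0], [372.0, 150.0], [355.0, 150.0]]
ruler 0.84 [218.5 212.6] 146 289 198 221 3122
[[146.0, 198.0], [289.0, 198.0], [289.0, 221.0], [146.0, 221.0]]
notebook 0.97 [453.4 151.5] 411 498 103 213 8697
[[410.1543273925781, 212.86724853515625], [413.2272644042969, 100.70486450195312], [498.0813903808594, 103.02963256835938], [495.0084533691406, 215.1920166015625]]
tidy 0.72 [218.8 210.6] 145 289 199 222 3079
[[144.6773223876953, 220.36131286621094], [145.0561065673828, 197.63429260253906], [289.349365234375, 200.03916931152344], [288.9705810546875, 222.7661895751953]]
tidy 0.62 [200.5 192.6] 47 324 154 264 20267
[[47.0, 154.0], [324.0, 154.0], [324.0, 264.0], [47.0, 264.0]]
eraser_mid 0.97 [ 82.2 207.3] 64 98 192 225 680
[[61.63999938964844, 199.52001953125], [77.47999572753906, 187.6400146484375], [100.03999328613281, 217.72000122070312], [84.19999694824219, 229.60000610351562]]
bottle_mid 0.58 [362.2 142.1] 355 371 134 149 203
bottle_mid 0.51 [234.7 228.7] 222 243 224 234 172
```

View pics/w1.png

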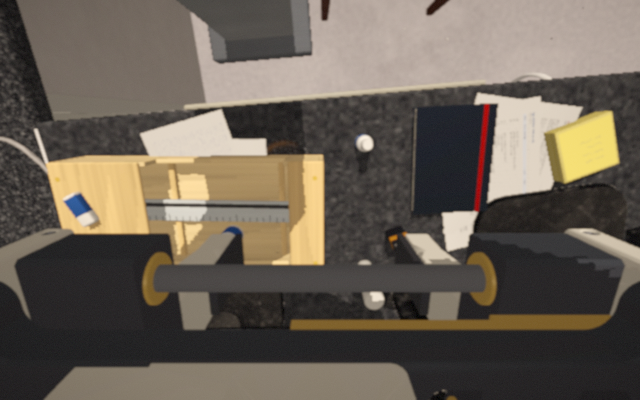

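The wrist view shows the tidy at columns 47–324 and the ruler at columns 146–289, rows 198–221. The bottle's top, near (231,231), is partly hidden by a finger. The eraser is at (82,207), the small look-alike at (364,143) and the notebook at columns 411–497, rows 103–214.

Run:
```python
from h import *
np.set_printoptions(precision=4,suppress=True)
c=cam("wrist",np.load("T1.npy"))
a=pix2z(c,[[49,161],[323,155]],.069); print("tidy near corners",a)
u=(a[1]-a[0])[:2];L=np.linalg.norm(u);u/=L;print(L,u)
n=np.array([u[1],-u[0]]); ctr=(a[0]+a[1])[:2]/2+n*.081; print("centre",ctr)
r=pix2z(c,[[146,198.5],[146,221],[289,200.5],[289,222]],.022);print("ruler",r, "tidy frame",[( (p[:2]-ctr)@n,(p[:2]-ctr)@u) for p in r])
print("nb",pix2z(c,[[411,213],[413.2,102],[498,103],[495,215]],.016), pix2z(c,[[453.6,158]],.016))
print("small",pix2z(c,[[366,137]],.05))
# bottle by two views
s=cam("scene");t=cam("top")
im=cv2.imread("pics/scene0.png")[170:240,320:400]; im2=cv2.imread("pics/top0.png")[150:205,290:370]
cv2.imwrite("pics/c1.png",np.vstack([cv2.resize(im,(640,560),interpolation=2)[:, :],])); 
for z in (.02,.042,.079): print(z,pix2z(s,[[354.9,206.9],[354.5,192.5]],z),pix2z(t,[[326,173]],z))
```

```text
tidy near corners [[ 0.4131 -0.158   0.069 ]
 [ 0.4329  0.188   0.069 ]]
0.3465553050110917 [0.0572 0.9984]
centre [0.5039 0.0103]
ruler [[ 0.482  -0.0766  0.022 ]
 [ 0.5166 -0.085   0.022 ]
 [ 0.5016  0.133   0.022 ]
 [ 0.5351  0.1294  0.022 ]] tidy frame [(np.float64(-0.01687157001446961), np.float64(-0.08808336550897122)), (np.float64(0.018145018979252105), np.float64(-0.09445087786666405)), (np.float64(-0.009263037188603886), np.float64(0.12235161272482938)), (np.float64(0.024365404445835674), np.float64(0.12068185018477853))]
nb [[0.5373 0.3141 0.016 ]
 [0.3775 0.3163 0.016 ]
 [0.3879 0.4318 0.016 ]
 [0.5506 0.441  0.016 ]] [[0.4588 0.3747 0.016 ]]
small [[0.4165 0.2454 0.05  ]]
0.02 [[0.5694 0.0492 0.02  ]
 [0.6057 0.0937 0.02  ]] [[0.5607 0.0366 0.02  ]]
0.042 [[0.5514 0.0293 0.042 ]
 [0.5863 0.0721 0.042 ]] [[0.5555 0.0382 0.042 ]]
0.079 [[ 0.5211 -0.004   0.079 ]
 [ 0.5537  0.0358  0.079 ]] [[0.5468 0.041  0.079 ]]
```

View pics/c1.png

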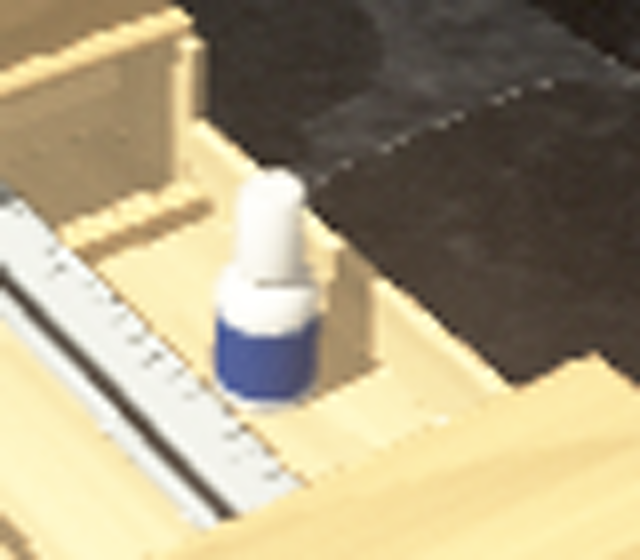

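The crop shows the bottle standing clear of the ruler. Its cap top is at scene pixel (354,192.5) and its foot at (353,220.5). Next I hover over it for a close look.

Request:
apply_moves(targets=[-0.0206, -0.0268, 0.01, 0, 0, 0, -0.0206, -0.0268, 0.02, 0, 0, 0, -0.0206, -0.0268, 0.03, 0, 0, 0, -0.0206, -0.0268, 0.04, 0, 0, 0, -0.0206, -0.0268, 0.04, 0, 0, 0, 0, 0, 0.018, 0, 0, 0, 0, 0, 0, 0, 0, 0, 0, 0, 0, 0, 0, 0])

```text
t: 5.45
tcp_pos: [0.5502, 0.0385, 0.1405]
orientation: [0.131, 3.138, 0.0]
ft_force: [-0.2, 0.7, 0.8]
gripper_width: 1.002
grasp_force: 0.0
```

Run:
```python
from h import *
np.set_printoptions(precision=4,suppress=True)
T=tool(); im=arm.capture("wrist"); cv2.imwrite("pics/w2.png",im[:,:,::-1]); np.save("T2.npy",T)
print(T); c=cam("wrist",T)
for t in ["bottle","ruler"]:
    for d in arm.trace(t,"wrist")[:3]:
        ys,xs=np.nonzero(d["region"]); print(t,round(d["confidence"],2),np.round(d["uv"],1),xs.min(),xs.max(),ys.min(),ys.max(),len(xs), pix2z(c,[d["uv"]],.06))
print(proj(c,[[.55,.038,.079],[.55,.038,.005]]))
```

```text
[[-0.9965  0.0833  0.0013  0.5502]
 [ 0.0833  0.9965  0.0002  0.0385]
 [-0.0012  0.0003 -1.      0.1405]
 [ 0.      0.      0.      1.    ]]
bottle 0.71 [567.8  25.9] 535 610 6 49 1896 [[0.4325 0.2189 0.06  ]]
bottle 0.65 [315.6 206.6] 301 336 183 233 1343 [[0.5466 0.0369 0.06  ]]
ruler 0.61 [316.6 156.3] 187 446 135 174 9294 [[0.5066 0.0411 0.06  ]]
ruler 0.32 [ 69.  135.7] 34 101 103 169 2439 [[ 0.4761 -0.1424  0.06  ]]
[[317.0924 218.4667]
 [317.6632 193.3186]]
```

View pics/w2.png

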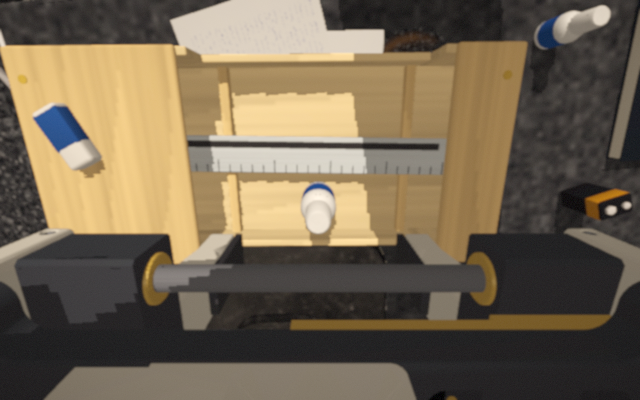

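The cap's top shows at (318,219), within a pixel of my projection, so the bottle is at (0.550, 0.038). I descend and grip the cap.

Request:
apply_moves(targets=[0, 0, 0.02, 0, 0, 0, 0, 0, 0.02, 0, 0, 0, 0, 0, 0.02, 0, 0, 0, 0, 0, 0.0165, 0, 0, 0, 0, 0, 0, 0, 0, 0, 0, 0, 0, 0, 0, 0])

```text
t: 6.35
tcp_pos: [0.5503, 0.0385, 0.0641]
orientation: [0.131, 3.137, 0.001]
ft_force: [-1.3, -0.0, -0.2]
gripper_width: 1.002
grasp_force: 0.0
```

Request:
apply_moves(targets=[0, 0, 0, 0, 0, 0, 0, 0, 0, 0, 0, 0, 0, 0, 0, 0, 0, 0, 0, 0, 0, 0, 0, 0, 0, 0, 0, 0, 0, 0, 0, 0, 0, 0, 0, 0, 0, 0, 0, 0, 0, 0, 0, 0, 0, 0, 0, 0], claw=255, newtons=15)

```text
t: 7.35
tcp_pos: [0.5496, 0.0381, 0.063]
orientation: [-0.132, -3.139, 0.0]
ft_force: [0.8, -0.2, -0.2]
gripper_width: 0.224
grasp_force: 15.0
```

Request:
apply_moves(targets=[0, 0, -0.01, 0, 0, 0, 0, 0, -0.02, 0, 0, 0, 0, 0, -0.03, 0, 0, 0, 0, 0, -0.03, 0, 0, 0, 0, 0, -0.03, 0, 0, 0, 0, 0, -0.02, 0, 0, 0, 0, 0, 0, 0, 0, 0])

```text
t: 8.22
tcp_pos: [0.5505, 0.0384, 0.2054]
orientation: [0.132, 3.135, 0.002]
ft_force: [-0.1, -0.1, -1.2]
gripper_width: 0.226
grasp_force: 15.0
```

Request:
apply_moves(targets=[0.006, 0.016, 0, 0, 0, 0, 0.0116, 0.033, 0, 0, 0, 0, 0.0116, 0.033, 0, 0, 0, 0, 0.0116, 0.033, 0, 0, 0, 0, 0.0116, 0.033, 0, 0, 0, 0, 0.0116, 0.033, 0, 0, 0, 0, 0.0116, 0.033, 0, 0, 0, 0, 0.0116, 0.033, 0, 0, 0, 0, 0.0116, 0.033, 0, 0, 0, 0, 0.0116, 0.033, 0, 0, 0, 0, 0.0056, 0.0165, 0, 0, 0, 0, 0, 0, 0, 0, 0, 0])

```text
t: 9.72
tcp_pos: [0.4608, 0.3771, 0.2021]
orientation: [-0.13, -3.138, 0.002]
ft_force: [-0.3, -0.9, 0.1]
gripper_width: 0.228
grasp_force: 15.0
```

Run:
```python
from h import *
np.set_printoptions(precision=4,suppress=True)
print(tool(),arm.sense()["gripper_width"],arm.sense()["ft_force"])
im=arm.capture("wrist"); im2=arm.capture("scene"); a=cv2.resize(im2[140:220,200:300],(500,400),interpolation=2)
cv2.imwrite("pics/w3.png",np.hstack([im[::,100:400][:, :],a])[:,:,::-1])
c=cam("wrist")
for d in arm.trace("notebook","scene")[:1]: print(d["uv"],pix2z(cam("scene"),[d["uv"]],.016))
```

```text
[[-0.9966  0.0825 -0.001   0.4608]
 [ 0.0825  0.9966 -0.0013  0.3771]
 [ 0.0009 -0.0014 -1.      0.2021]
 [ 0.      0.      0.      1.    ]] 0.22833797079982618 [-0.3114 -0.9463  0.0609]
[253.7, 166.5] [[0.4611 0.3629 0.016 ]]
```

View pics/w3.png

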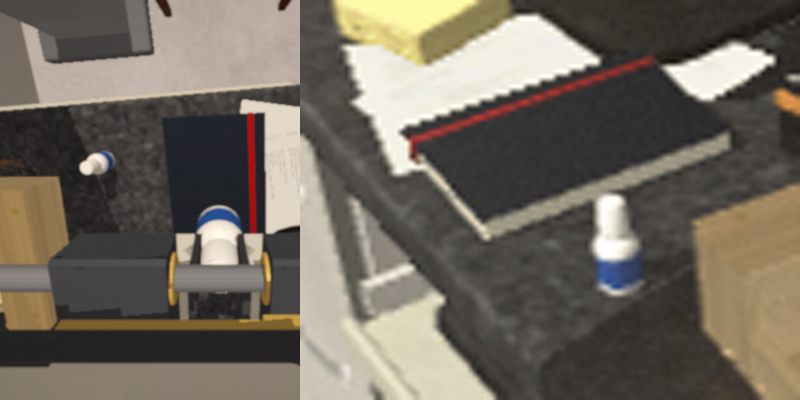

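The bottle hangs upright over the dark notebook, with its body at about (218,225) in the left part. The small look-alike stands untouched. Now I lower it.

Request:
apply_moves(targets=[0, 0, 0.02, 0, 0, 0, 0, 0, 0.03, 0, 0, 0, 0, 0, 0.03, 0, 0, 0, 0, 0, 0.025, 0, 0, 0, 0, 0, 0.015, 0, 0, 0, 0, 0, 0.004, 0, 0, 0, 0, 0, 0, 0, 0, 0, 0, 0, 0, 0, 0, 0])

```text
t: 10.88
tcp_pos: [0.4622, 0.3767, 0.0801]
orientation: [0.132, 3.138, 0.002]
ft_force: [-0.8, -0.2, -0.3]
gripper_width: 0.225
grasp_force: 15.0
```

Request:
apply_moves(targets=[0, 0, 0.001, 0, 0, 0, 0, 0, 0.001, 0, 0, 0, 0, 0, 0, 0, 0, 0])

```text
t: 11.25
tcp_pos: [0.4617, 0.3762, 0.0771]
orientation: [-0.132, -3.139, -0.0]
ft_force: [0.1, 0.6, 0.3]
gripper_width: 0.228
grasp_force: 15.0
```

Request:
apply_moves(targets=[0, 0, 0.001, 0, 0, 0, 0, 0, 0, 0, 0, 0])

```text
t: 11.5
tcp_pos: [0.4617, 0.3762, 0.0759]
orientation: [-0.132, -3.139, 0.0]
ft_force: [-0.7, -0.8, -0.2]
gripper_width: 0.226
grasp_force: 15.0
```

Request:
apply_moves(targets=[0, 0, 0.001, 0, 0, 0, 0, 0, 0, 0, 0, 0])

```text
t: 11.75
tcp_pos: [0.4617, 0.3762, 0.075]
orientation: [-0.132, -3.139, 0.0]
ft_force: [-0.3, 0.4, 0.2]
gripper_width: 0.225
grasp_force: 15.0
```

Request:
apply_moves(targets=[0, 0, 0.001, 0, 0, 0, 0, 0, 0, 0, 0, 0])

```text
t: 12.0
tcp_pos: [0.4617, 0.3761, 0.074]
orientation: [-0.132, -3.139, 0.0]
ft_force: [-0.1, 0.3, -0.1]
gripper_width: 0.229
grasp_force: 15.0
```

Request:
apply_moves(targets=[0, 0, 0.001, 0, 0, 0, 0, 0, 0, 0, 0, 0])

```text
t: 12.25
tcp_pos: [0.4617, 0.3762, 0.073]
orientation: [-0.132, -3.139, 0.0]
ft_force: [-0.2, 0.2, 0.3]
gripper_width: 0.227
grasp_force: 15.0
```

Request:
apply_moves(targets=[0, 0, 0.001, 0, 0, 0, 0, 0, 0, 0, 0, 0])

```text
t: 12.5
tcp_pos: [0.4617, 0.3762, 0.072]
orientation: [-0.132, -3.139, 0.0]
ft_force: [-0.0, -0.1, 0.2]
gripper_width: 0.223
grasp_force: 15.0
```

Run:
```python
from h import *
im2=arm.capture("scene"); a=cv2.resize(im2[130:210,200:320],(780,520),interpolation=2)
cv2.imwrite("pics/s4.png",a[:,:,::-1])
c=cam("scene");print(proj(c,[[.462,.376,.016],[.462,.376,.09],[.462,.376,.06]])-[200,130])
```

```text
[[51.82452369 34.39287974]
 [48.39098162 11.63355662]
 [49.81862277 21.09671321]]
```

View pics/s4.png

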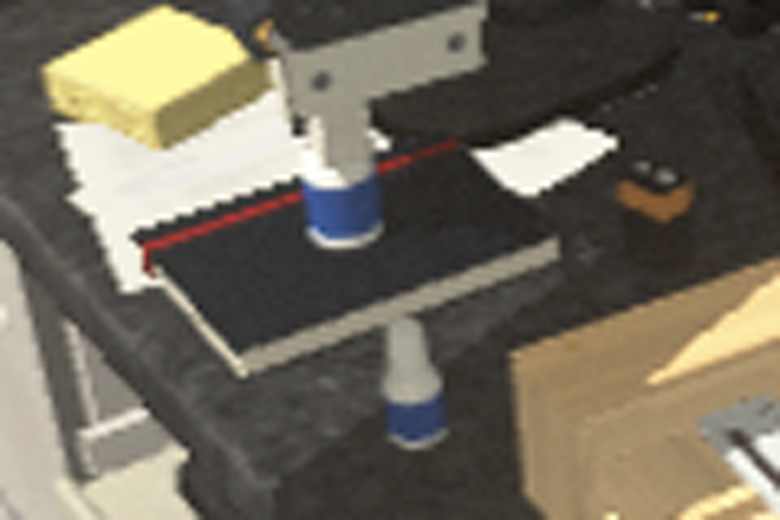

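The bottle's foot, near crop (343,243), appears to be on the notebook, with margin all round. I let go and rise.

Request:
apply_moves(targets=[0, 0, 0.0005, 0, 0, 0, 0, 0, 0, 0, 0, 0])

```text
t: 12.8
tcp_pos: [0.4617, 0.3762, 0.0715]
orientation: [-0.132, -3.139, 0.0]
ft_force: [-0.3, 0.6, -0.5]
gripper_width: 0.222
grasp_force: 15.0
```

Request:
apply_moves(targets=[0, 0, 0, 0, 0, 0, 0, 0, 0, 0, 0, 0, 0, 0, 0, 0, 0, 0, 0, 0, 0, 0, 0, 0, 0, 0, 0, 0, 0, 0, 0, 0, 0, 0, 0, 0, 0, 0, 0, 0, 0, 0], claw=0)

```text
t: 13.68
tcp_pos: [0.4618, 0.3763, 0.0716]
orientation: [-0.132, -3.139, 0.0]
ft_force: [-0.9, 0.0, -0.8]
gripper_width: 0.957
grasp_force: 0.0
```

Request:
apply_moves(targets=[0, 0, -0.02, 0, 0, 0, 0, 0, -0.02, 0, 0, 0, 0, 0, -0.03, 0, 0, 0, 0, 0, -0.04, 0, 0, 0, 0, 0, -0.04, 0, 0, 0, 0, 0, -0.04, 0, 0, 0, 0, 0, -0.03, 0, 0, 0, 0, 0, 0, 0, 0, 0])

```text
t: 14.68
tcp_pos: [0.4625, 0.377, 0.2945]
orientation: [0.132, 3.136, 0.006]
ft_force: [0.4, 0.2, 0.0]
gripper_width: 1.001
grasp_force: 0.0
```

Run:
```python
from h import *
np.set_printoptions(precision=4,suppress=True)
T=tool(); im=arm.capture("wrist"); im2=arm.capture("scene")
a=cv2.resize(im2[130:210,200:300],(500,400),interpolation=2)
cv2.imwrite("pics/w5.png",np.hstack([im[:,200:500],a])[:,:,::-1])
print(T,arm.sense()["t"],arm.sense()["joint_pos"]); print(proj(cam("wrist"),[[.462,.376,.09],[.462,.376,.016]])-[200,0])
print("to ruler view",rel([.51,.0,.22],[-.083,-.9965,0][::1] if 0 else [.083*-1,-.9965,0]))
```

```text
[[-0.9965  0.084   0.0032  0.4625]
 [ 0.084   0.9965  0.004   0.377 ]
 [-0.0029  0.0042 -1.      0.2945]
 [ 0.      0.      0.      1.    ]] 14.775 [ 1.0115  0.1985 -0.0859 -0.0005 -1.2862 -2.6666]
[[118.3838 180.2203]
 [118.5587 169.447 ]]
to ruler view (array([-0.0801, -0.3707,  0.0712]), array([ 0.0005, -0.    , -1.5721]))
```

View pics/w5.png

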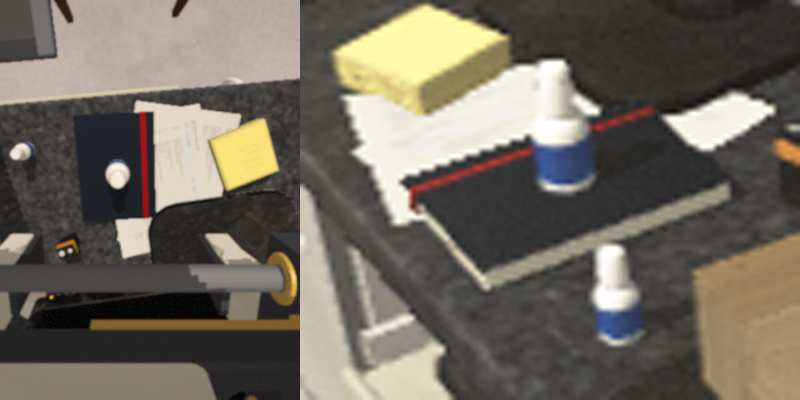

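The bottle stands upright and wholly on the notebook, at (118,175) in the left part, and the look-alike is untouched. Next I turn the tool for the ruler and go over it.

Request:
apply_moves(targets=[0, 0, 0, 0, 0, -0.1747, 0, 0, 0, 0, 0, -0.1747, 0, 0, 0, 0, 0, -0.1747, 0, 0, 0, 0, 0, -0.1747, 0, 0, 0, 0, 0, -0.1747, 0, 0, 0, 0, 0, -0.1747, 0, 0, 0, 0, 0, -0.1747, 0, 0, 0, 0, 0, -0.1747, 0, 0, 0, 0, 0, -0.1747])

```text
t: 15.9
tcp_pos: [0.4613, 0.3758, 0.2899]
orientation: [2.133, -2.303, 0.001]
ft_force: [0.0, 0.4, 0.1]
gripper_width: 0.999
grasp_force: 0.0
```

Request:
apply_moves(targets=[0.0402, -0.0099, 0.01, 0, 0, 0, 0.0402, -0.0099, 0.01, 0, 0, 0, 0.0402, -0.0099, 0.02, 0, 0, 0, 0.0402, -0.0099, 0.02, 0, 0, 0, 0.0402, -0.0099, 0.02, 0, 0, 0, 0.0402, -0.0099, 0.02, 0, 0, 0, 0.0402, -0.0099, 0.02, 0, 0, 0, 0.0402, -0.0099, 0.025, 0, 0, 0, 0, 0, 0, 0, 0, 0, 0, 0, 0, 0, 0, 0])

```text
t: 17.15
tcp_pos: [0.5139, 0.0489, 0.146]
orientation: [2.126, -2.311, -0.0]
ft_force: [-0.4, 1.2, -0.1]
gripper_width: 1.002
grasp_force: 0.0
```

Run:
```python
from h import *
np.set_printoptions(precision=4,suppress=True)
u=np.array([.083,.9965]);n=np.array([.9965,-.083])
c=cam("wrist",np.load("T2.npy"))
r=pix2z(c,[[190,138],[190,173],[440,140],[440,175]],.022);print("ruler w2",r,r[:,:2]@u,r[:,:2]@n)
o=pix2z(c,[[184,100],[447,100],[10,46],[526,42]],.069);print("opening edges/ outer ends along u",o[:,:2]@u,o[:,:2]@n)
T=tool(); im=arm.capture("wrist"); cv2.imwrite("pics/w6.png",im[:,:,::-1]); np.save("T6.npy",T); print(T,arm.sense()["joint_pos"])
c=cam("wrist",T)
for d in arm.trace("ruler","wrist")[:2]:
    ys,xs=np.nonzero(d["region"]); print(d["confidence"],xs.min(),xs.max(),ys.min(),ys.max())
    for row in range(60,250,30):
        q=np.nonzero(d["region"][row])[0]
        if len(q): p=pix2z(c,[[q[0]-.5,row],[q[-1]+.5,row]],.022); print(row,q[0],q[-1],p[:,:2]@n,p[0,:2]@u)
```

```text
ruler w2 [[ 0.4869 -0.0697  0.022 ]
 [ 0.5175 -0.0759  0.022 ]
 [ 0.5067  0.1483  0.022 ]
 [ 0.538   0.1492  0.022 ]] [-0.029  -0.0327  0.1899  0.1933] [0.491  0.522  0.4926 0.5237]
opening edges/ outer ends along u [-0.0102  0.1729 -0.1217  0.221 ] [0.4617 0.4615 0.4277 0.425 ]
[[-0.0833 -0.9965 -0.0011  0.5139]
 [-0.9965  0.0833 -0.0007  0.0489]
 [ 0.0008  0.0011 -1.      0.146 ]
 [ 0.      0.      0.      1.    ]] [ 0.4764  0.1806 -0.4602  0.0001 -0.9303 -0.559 ]
0.6 305 343 71 301
90 306 342 [0.5198 0.4881] -0.002906705485215985
120 306 341 [0.52   0.4884] 0.02188934821444224
150 306 340 [0.5204 0.4888] 0.04803147314746893
180 306 339 [0.5207 0.4891] 0.07563233604729701
210 305 339 [0.522  0.4886] 0.10481781582387147
240 306 337 [0.5214 0.4899] 0.13572752642904856
```

View pics/w6.png

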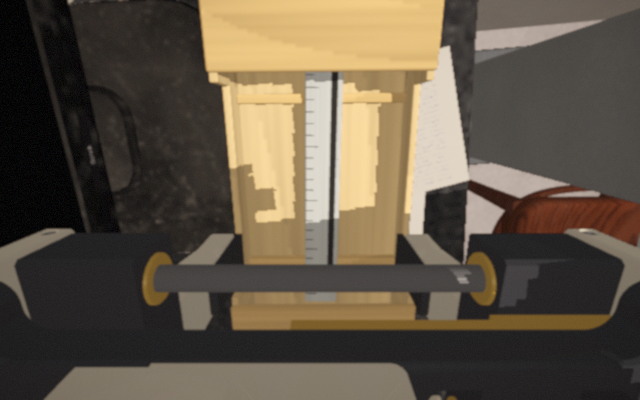

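The view from above the opening shows the ruler centred at columns 306–341 and running straight down the picture. It is clear of the side walls and nearly centred between the fingers. I part-close the fingers and descend.

Request:
apply_moves(targets=[0, 0.0025, 0, 0, 0, 0, 0, 0, 0.02, 0, 0, 0, 0, 0, 0.025, 0, 0, 0, 0, 0, 0.025, 0, 0, 0, 0, 0, 0.02, 0, 0, 0, 0, 0, 0.015, 0, 0, 0, 0, 0, 0.01, 0, 0, 0, 0, 0, 0.006, 0, 0, 0, 0, 0, 0.004, 0, 0, 0, 0, 0, 0, 0, 0, 0], claw=80)

```text
t: 18.5
tcp_pos: [0.5117, 0.0494, 0.0216]
orientation: [-2.128, 2.311, -0.0]
ft_force: [-0.0, -0.6, -0.2]
gripper_width: 0.684
grasp_force: 0.0
```

Request:
apply_moves(targets=[0, 0, 0, 0, 0, 0, 0, 0, 0, 0, 0, 0, 0, 0, 0, 0, 0, 0, 0, 0, 0, 0, 0, 0, 0, 0, 0, 0, 0, 0, 0, 0, 0, 0, 0, 0], claw=255, newtons=45)

```text
t: 19.25
tcp_pos: [0.5117, 0.0494, 0.0217]
orientation: [-2.128, 2.311, -0.0]
ft_force: [-1.4, 0.0, 2.9]
gripper_width: 0.355
grasp_force: 45.0
```

Request:
apply_moves(targets=[0, 0, -0.003, 0, 0, 0, 0, 0, -0.004, 0, 0, 0, 0.008, 0, 0, 0, 0, 0, 0.01, 0, 0, 0, 0, 0, 0.008, 0, 0, 0, 0, 0, 0.004, 0, 0, 0, 0, 0, 0, 0, 0, 0, 0, 0, 0, 0, 0, 0, 0, 0])

```text
t: 20.25
tcp_pos: [0.5093, 0.0196, 0.0286]
orientation: [-2.128, 2.311, -0.0]
ft_force: [0.1, -0.2, -1.0]
gripper_width: 0.358
grasp_force: 45.0
```

Run:
```python
from h import *
np.set_printoptions(precision=4,suppress=True)
print(tool()); 
n=np.array([.9965,-.083]);u=np.array([.083,.9965])
c=cam("scene"); im=arm.capture("scene"); 
o=u*.047+n*.507
for y in(.13,.1,.07): print(y,proj(c,np.r_[o+u*y,.026]))
cv2.imwrite("pics/s7.png",cv2.resize(im[155:255,270:390],(780,650-65),interpolation=2)[:,:,::-1])
```

```text
[[-0.0827 -0.9966  0.0001  0.5093]
 [-0.9966  0.0827  0.0001  0.0196]
 [-0.0001 -0.0001 -1.      0.0286]
 [ 0.      0.      0.      1.    ]]
0.13 [[317.6555 195.3494]]
0.1 [[323.9921 201.7057]]
0.07 [[330.6217 208.3561]]
```

View pics/s7.png

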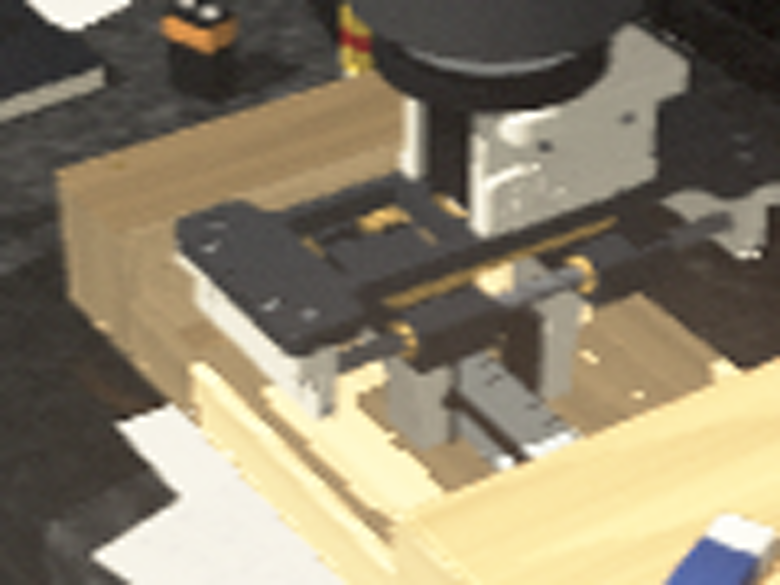

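The gripper holds the ruler inside the opening and hides its left end. I shift further right in small steps, watching the force.

Request:
apply_moves(targets=[0.004, 0, 0, 0, 0, 0, 0.004, 0, 0, 0, 0, 0, 0, 0, 0, 0, 0, 0])

```text
t: 20.68
tcp_pos: [0.5084, 0.0112, 0.0286]
orientation: [2.127, -2.312, -0.0]
ft_force: [0.6, 0.2, -0.7]
gripper_width: 0.357
grasp_force: 45.0
```

Request:
apply_moves(targets=[0.003, 0, 0, 0, 0, 0, 0.003, 0, 0, 0, 0, 0, 0, 0, 0, 0, 0, 0])

```text
t: 21.05
tcp_pos: [0.5079, 0.0053, 0.0285]
orientation: [2.127, -2.312, -0.0]
ft_force: [1.0, 1.5, -1.2]
gripper_width: 0.357
grasp_force: 45.0
```

Request:
apply_moves(targets=[0, 0, -0.0042, 0, -0.0436, 0, -0.0002, 0, -0.0043, 0, -0.0436, 0, -0.0005, 0, -0.0055, 0, -0.0436, 0, -0.0007, 0, -0.0055, 0, -0.0436, 0, 0, 0, 0, 0, 0, 0])

```text
t: 21.68
tcp_pos: [0.5086, 0.005, 0.0486]
orientation: [-2.035, 2.214, 0.177]
ft_force: [0.2, 0.2, -0.0]
gripper_width: 0.358
grasp_force: 45.0
```

Request:
apply_moves(targets=[-0.0011, 0, -0.0064, 0, -0.0436, 0, -0.0014, 0, -0.0063, 0, -0.0436, 0, -0.0016, 0, -0.0058, 0, -0.0436, 0, -0.0018, 0, -0.0057, 0, -0.0436, 0, 0, 0, 0, 0, 0, 0, 0, 0, 0, 0, 0, 0])

```text
t: 22.42
tcp_pos: [0.5077, 0.0055, 0.0726]
orientation: [-1.941, 2.11, 0.341]
ft_force: [-0.2, 0.4, -1.0]
gripper_width: 0.361
grasp_force: 45.0
```

Run:
```python
from h import *
np.set_printoptions(precision=4,suppress=True)
print(tool(),arm.sense()["ft_force"],arm.sense()["ft_torque"])
a=arm.capture("scene"); b=arm.capture("wrist")
cv2.imwrite("pics/s8.png",np.hstack([cv2.resize(a[130:270,260:400],(400,400),interpolation=2),cv2.resize(b,(400,250))[:, :] if 0 else b[:,120:520]])[:,:,::-1])
```

```text
[[-0.0781 -0.9966  0.0274  0.5077]
 [-0.9371  0.0828  0.3392  0.0055]
 [-0.3403  0.0008 -0.9403  0.0726]
 [ 0.      0.      0.      1.    ]] [-0.2286  0.4382 -0.9522] [-1.1193  0.1006 -0.0093]
```

View pics/s8.png

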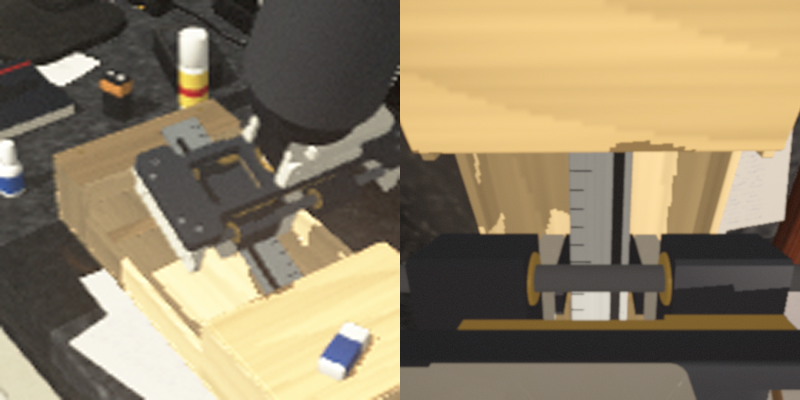

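The ruler is tilted and its left end, at (185,135) in the left part, stands above the short cover. The eraser is untouched. I draw the ruler out along its axis.

Request:
apply_moves(targets=[-0.008, 0, 0, 0, 0, 0, -0.012, 0, 0, 0, 0, 0, -0.012, 0, 0, 0, 0, 0, -0.012, 0, 0, 0, 0, 0, -0.012, 0, 0, 0, 0, 0, 0, 0, 0, 0, 0, 0])

```text
t: 23.28
tcp_pos: [0.5126, 0.059, 0.0927]
orientation: [-1.942, 2.106, 0.341]
ft_force: [0.1, -0.4, -0.3]
gripper_width: 0.355
grasp_force: 45.0
```

Request:
apply_moves(targets=[-0.012, 0, 0, 0, 0, 0, -0.014, 0, 0, 0, 0, 0, -0.014, 0, 0, 0, 0, 0, -0.014, 0, 0, 0, 0, 0, -0.014, 0, 0, 0, 0, 0, -0.006, 0, 0, 0, 0, 0, 0, 0, 0, 0, 0, 0])

```text
t: 24.15
tcp_pos: [0.5181, 0.1278, 0.1176]
orientation: [-1.941, 2.107, 0.342]
ft_force: [0.4, -0.9, -1.3]
gripper_width: 0.359
grasp_force: 45.0
```

Run:
```python
from h import *
np.set_printoptions(precision=4,suppress=True)
print(tool(),arm.sense()["ft_force"])
a=arm.capture("scene"); b=arm.capture("wrist")
cv2.imwrite("pics/s9.png",np.hstack([cv2.resize(a[110:270,250:410],(400,400),interpolation=2),b[:,120:520]])[:,:,::-1])
```

```text
[[-0.0768 -0.9967  0.0281  0.5181]
 [-0.9366  0.0818  0.3407  0.1278]
 [-0.3418 -0.0002 -0.9398  0.1176]
 [ 0.      0.      0.      1.    ]] [ 0.3604 -0.9406 -1.2946]
```

View pics/s9.png

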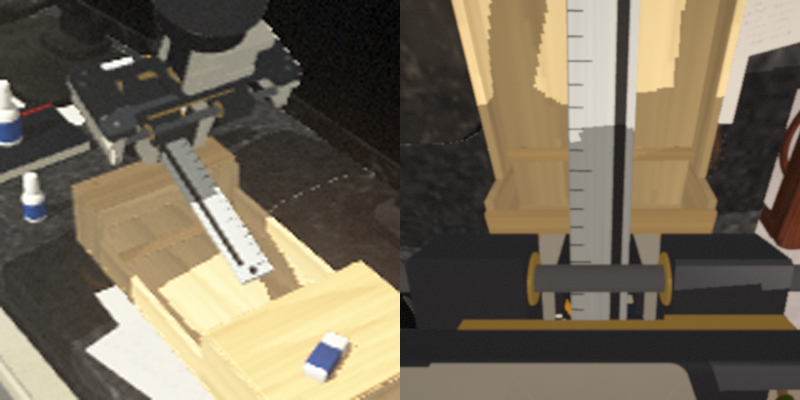

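The right end of the ruler, at (258,270), is now clear of the long cover. I lift it straight up.

Request:
apply_moves(targets=[-0.0034, 0, -0.0094, 0, 0, 0, -0.0068, 0, -0.0188, 0, 0, 0, -0.0068, 0, -0.0188, 0, 0, 0, -0.0068, 0, -0.0188, 0, 0, 0, -0.0068, 0, -0.0188, 0, 0, 0, -0.0068, 0, -0.0188, 0, 0, 0, -0.0068, 0, -0.0188, 0, 0, 0, -0.0068, 0, -0.0188, 0, 0, 0, -0.0068, 0, -0.0188, 0, 0, 0, -0.0034, 0, -0.0094, 0, 0, 0, 0, 0, 0, 0, 0, 0, 0, 0, 0, 0, 0, 0])

```text
t: 25.75
tcp_pos: [0.5177, 0.1269, 0.2966]
orientation: [-1.941, 2.109, 0.343]
ft_force: [-0.3, 0.3, -0.4]
gripper_width: 0.356
grasp_force: 45.0
```

Run:
```python
from h import *
np.set_printoptions(precision=4,suppress=True)
T=tool();s=arm.sense();print(T,s["ft_force"],s["t"],s["gripper_width"],s["grasp_force"])
print("right end z",(T@[.175,0,.007,1])[:3])
for n in("scene","top"):
    arm.capture(n)
    for t in("bottle","notebook","eraser_mid","ruler"):
        print(n,t,[(round(d["confidence"],2),np.round(d["uv"])) for d in arm.trace(t,n)[:3]])
```

```text
[[-0.0783 -0.9966  0.0272  0.5177]
 [-0.9366  0.0829  0.3404  0.1269]
 [-0.3415  0.0012 -0.9399  0.2966]
 [ 0.      0.      0.      1.    ]] [-0.2617  0.3339 -0.3523] 25.75 0.35565425289221075 44.9599152803421
right end z [ 0.5042 -0.0346  0.2303]
scene bottle [(0.8, array([254., 157.]))]
scene notebook [(0.97, array([253., 167.])), (0.55, array([336., 120.]))]
scene eraser_mid [(0.72, array([377., 253.]))]
scene ruler [(0.84, array([336., 123.]))]
top bottle [(0.62, array([208., 233.]))]
top notebook [(0.69, array([213., 238.]))]
top eraser_mid [(0.44, array([395., 186.]))]
top ruler [(0.98, array([343., 169.]))]
```

```bash
python3 -c "
from plant import arm
print(arm.sign_off())"
```

```text
the job is handed in; nothing more can be done
None
```

The job is handed in at about 26 s: the bottle stands upright on the notebook, the gripper holds the ruler with its lowest end at z ≈ 0.23 m (about 16 cm above the tidy's top), and the eraser is where it was.

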